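Switch off the cooler's power unit and put its battery on charge

ROBOT

A 6-joint arm with a two-finger parallel gripper is mounted at the origin on a cart in front of the work surface, level with it; the furniture and walls round the work are solid. World frame = base frame: x ahead of the robot, y to its left, z up, the work surface at z = 0. Lengths are in mm, angles in rad, forces in N, time in s.
With the tool pointing down it reaches from about 300 to 825 mm from the base axis. Payload 5.4 kg.
Tool frame: the origin (TCP) lies on the mounting face of the last link; the fingertips stand 190 mm ahead of it and the grasp point (between the pads) lies 171 mm ahead of it; z points along the fingers, y is the line along which they close (so a half turn about z gives the same grasp; the last joint's range is limited). The gripper opens to 92 mm and grips with 3 to 60 N. Pads are 20 mm wide; open, the fingers measure 128 mm over their backs; the gripper's body (75 mm by 189 mm) begins 69 mm behind the grasp point.
Start: joints at [0.96, 0.158, 1.597, -0, 1.386, -0.21], TCP at [224.348, 529.411, 404.701] pointing down, gripper open.
Joint ranges: [-2.91, 2.91], [-0.94, 2.29], [0.18, 2.7], [-1.29, 4.43], [0.17, 2.64], [-3, 3]. Speed limits (rad/s): [2.57, 2.57, 3.14, 3.14, 3.14, 3.14].

INTERFACE

Orientations are given as a unit quaternion [w, x, y, z].
In Python, from workcell import env, cams gives the robot as it stands. The module is installed in compiled form; this text tells all that it offers.
- The arm moves only by the shell command python3 -m handwheel 'ROWS' [FORCE]. ROWS is JSON, a list of rows, each a list of 3 entries, a list of its own where there are three numbers: the opening in per cent of the stroke, from 0 (shut) to 100 (fully open), then the shift along the world's x, y, z in m, then the turn, a rotation vector about the world's x, y, z in degrees. In form: [[jaw, [dx, dy, dz], [rx, ry, rz]], ...]. A call has 1 to 12 rows; each row is the pose to reach, as a shift and turn from the pose commanded when the call began; what a row does not reach only later rows make up. A row lasts 1/10 s, in which the tool goes at most 50 mm and 8.59 degrees, less where a joint would pass 70% of its speed; a pose out of reach is approached as far as the arm can. A call with a gripper value outside its range is refused whole. The fingers move at their own pace and stop on an object; FORCE is the grip in N (left out, the last holds). Time passes only in rows, so rows that repeat a pose let the fingers close. It gives the time, the measured TCP pose, the force, the opening and the grip force at its end, in the units of the state.
- env.state(): the state, without advancing time (a new reading comes with each control period).
- cams.grab_frame(name): name is "scene" or "top" or "wrist"; returns a dict with "color" (400x640x3 uint8, red, green, blue), "fovy" (degrees; the focal length in pixels is half the picture's height over the tangent of half this angle, whatever the lens; pixels are square), "cx", "cy" (the principal point, pixels), "k1" (the pictures are not rectified: a ray, as slopes to the right and down, at radius r is drawn at 1 + k1 r^2 times it, then the intrinsics apply), "R" (3x3) and "t" (3): a world point X has camera coordinates R X + t. Camera axes: x right, y down, z forward; pixel columns grow to the right and rows downward; lengths in mm; the calibration is good to about 2 mm. A picture is of the moment at which its call begins. There is no depth.
- env.sign_off(): hands the job in; it is judged then, once.
The state is a dict: "time_s": time; "joint_positions": joint angles; "joint_vel": joint speeds; "joint_torque": joint torques, N m; "eef_pos": TCP position; "ee_rot": TCP orientation; "force": force on the tool from outside, world axes, zero at the start; "torque": the same for the moment, N m; "opening": finger opening in mm; "grasp_force": force on a finger pad.
Only numpy, scipy, OpenCV 4.12 (cv2) and the standard library are available. Lean on these libraries where they do the work, as an engineer would, in place of code of your own. Each camera call takes 0.05 s, during which the arm holds its last target. There are 200 camera calls.

TASK

The wine cooler's battery is nearly flat: first switch the grey power unit off by turning its red rotary handle clockwise (seen from above) from the red mark, past the yellow one, until it rests in the detent at the white mark, and let go of it. Then press the orange catch gently until the battery pack springs forward, slide the pack off the open end of its rail, and stand it upright in the middle of the white charging pad. Do not knock over the pack or disturb the glass, can, jigger and corkscrew standing about.

Things in the scene. Friction and masses are not known exactly. Their poses are not given: they have to be found in the camera images.
- power_unit: Grey box fixed to the worktop, 150 (its x) x 330 (y) x 55 mm high; origin at the centre of its underside, z up; flat deck at z 55 mm. In its frame the handle's upright axis is at x 0, y -97 mm; the pack's rail runs along y from y 0 to 85 mm, open at the +y end, and the flat deck runs on to y 165 mm. A 60 x 14 x 20 mm black block stands on the deck at y -22 mm.
- isolator (a joint): Handle angle, rad, clockwise from above: 0 = ON (red mark), 1.4 = standby (yellow), 2.8 = OFF (white); end stops just outside. Starts at 0. Let go, it snaps to the nearest of these sprung detents; the crests lie at 0.7 and 2.1, and it takes about 0.35 N m to leave a detent. At value q its pointer end lies at the angle 1.4 - q from the unit's +x (counter-clockwise positive).
- isolator_grip (a point): On the handle's axis, 40 mm above the deck: where to pinch the red grip bar. The bar is 18 mm thick with flat sides, from 12 to 53 mm above the deck, and reaches 50 mm from the axis at the pointer end, 28 mm at the other. Below it is a round hub, 56 mm across, up to 13 mm high. The point's x axis points along the bar to the pointer end.
- isolator_pointer (a point): At the pointer end of the grip bar (white stripe on top), 48 mm from the axis, 40 mm above the deck.
- catch_top (a point): Centre of the top of the round orange catch button, 26 mm across, which stands 14 mm above the deck beside the rail, at x -56, y 106 mm in the unit's frame. Pressed straight down, it has a firm stop after 9 mm; the pack is freed after about 6.5 mm, at about 8 to 12 N. Never press it harder than 45 N.
- catch (a joint): How far the catch is pressed, m: 0 up, 0.009 fully down. A lug on it, 6 mm high, stops the pack's foot while up.
- battery_pack: Grey loose pack, 0.3 to 0.65 kg; origin at the centre of its underside, z up, axes as the unit's. Its body, gripped across its x, is 60 (x) x 100 (y) mm, from 17 to 61 mm above the origin; below is a slick T-shaped foot 56 mm wide, held down by the rail's lips. Latched, it lies at x 0, y 52, z 55 mm in the unit's frame.
- rail_end (a point): Middle of the open +y end of the aluminium rail, on the deck, at y 85 mm in the unit's frame. The rail is 72 mm wide over its sides, 15 mm high. Once the catch is pressed, a spring pushes the pack about 30 mm towards +y and no farther; it then rides over the lug, so the catch need not be held. Drawn on along +y, the pack is free to be lifted when its origin is past y 140 mm.
- charging_pad: White flat pad, 120 x 120 x 12 mm high, with a grey ring and an orange cross on top, fixed to the worktop; origin at the centre of its underside, its top is at z = 12 mm.
- jigger: Bystander: brass double jigger, 47 mm across, 101 mm high, standing; origin at the centre of its underside.
- wing_corkscrew: Bystander: wing corkscrew, 44 x 72 x 146 mm high, standing; origin at the centre of its underside.
- tumbler_0: Bystander: glass tumbler with ice, 73 mm across, 100 mm high; origin at the centre of its underside.
- drink_can: Bystander: slim drink can, 53 mm across, 135 mm high; origin at the centre of its underside.

How it is judged:
By the outcome, as a careful person would: the job done as asked, in the order asked, and still so for the second after the job is handed in, with the robot touching nothing.
It also fails if it takes over 72 s, if anything falls off the work surface, if the arm or the gripper's body presses on something with over 40 N, if the wrist force passes 120 N, or if a joint passes its speed limit or range.

## Working session

There is one attempt and no reset: what is moved stays moved. The work goes in short steps, Python scripts to look and compute and a shell command to move; the robot and the scene stay as the last step left them, time stands still between calls to the robot, and variables do not carry over. Pictures are saved under pics/ and viewed, at most 10 in all, crops included, and the job is handed in when it is done.

```bash
mkdir -p pics; python3 - <<'E'
from workcell import env,cams
import cv2,numpy as np,pickle
d={}
for n in("scene","top"):
    f=cams.grab_frame(n);d[n]=f
    cv2.imwrite(f"pics/{n}0.png",f["color"][:,:,::-1])
    print(n,f["fovy"],f["cx"],f["cy"],f["k1"],np.round(f["R"],3).tolist(),np.round(f["t"],1))
pickle.dump(d,open("f0.pkl","wb"));print(env.state())
E
```

```text
scene 44.68843796150979 317.7557916214483 204.88898149743596 0.010934786469326342 [[-0.588, -0.809, 0.023], [-0.443, 0.298, -0.846], [0.677, -0.507, -0.533]] [ 334.3  255.  1348.7]
top 55.545040624011754 317.5125603720036 208.60843822634249 -0.07003065031001375 [[0.021, -1.0, 0.019], [-0.995, -0.023, -0.094], [0.094, -0.017, -0.995]] [  63.9  510.8 1170.4]
{'time_s': 0.1, 'joint_positions': array([ 9.59905682e-01,  1.58945808e-01,  1.59810796e+00, -3.09202664e-05,
        1.38620077e+00, -2.10128132e-01]), 'joint_vel': array([-4.02243317e-05, -3.49235443e-03, -1.74676675e-03, -1.74189482e-03,
        1.51111073e-03,  1.47320950e-03]), 'joint_torque': array([ 4.16781813e-04, -3.86499238e+01, -3.22962284e+01,  7.03944289e-02,
        3.38492822e-02, -5.89865658e-05]), 'eef_pos': array([224.20670918, 529.2077424 , 403.83888476]), 'ee_rot': array([-3.17675842e-04,  1.99040111e-01,  9.79990992e-01, -7.67967396e-04]), 'force': array([-0.31516182,  0.86054994,  0.8640632 ]), 'torque': array([-0.04303523,  0.00253332, -0.05057441]), 'grasp_force': 0.0, 'opening': 91.66364912304061}
```

View pics/top0.png

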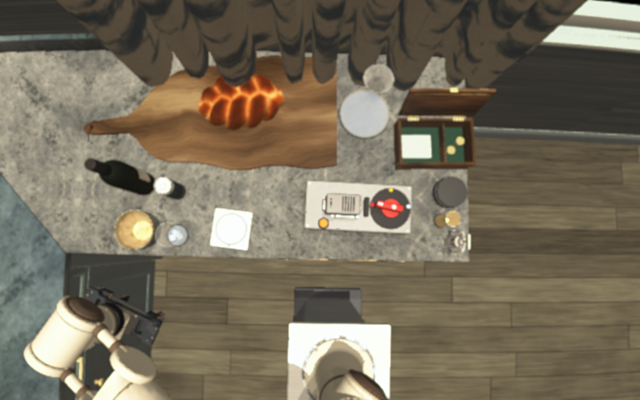

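View pics/scene0.png

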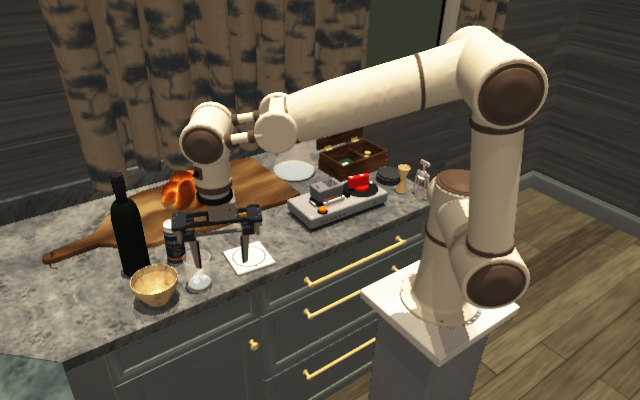

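The top view shows the unit at about (358,207), with handle (390,208), catch (323,223) and pack (342,206). The pad is at (231,229). The tumbler (177,235) and can (168,188) are left of the pad, and the jigger and corkscrew are right of the unit at (450,220) and (460,240). Next I'll measure them.

```bash
cat > h.py <<'E'
import numpy as np,cv2
def K(f):
    F=200/np.tan(np.radians(f["fovy"]/2));return F,f["cx"],f["cy"]
def ray(f,uv,z):
    F,cx,cy=K(f);uv=np.atleast_2d(uv).astype(float)
    d=(uv-[cx,cy])/F;s=d.copy()
    for _ in range(8): s=d/(1+f["k1"]*(s**2).sum(1,keepdims=True))
    R=np.array(f["R"]);c=-R.T@np.array(f["t"])
    w=np.c_[s,np.ones(len(s))]@R
    return c+w*((z-c[2])/w[:,2])[:,None]
def proj(f,X):
    F,cx,cy=K(f);p=np.atleast_2d(X)@np.array(f["R"]).T+np.array(f["t"])
    s=p[:,:2]/p[:,2:];s=s*(1+f["k1"]*(s**2).sum(1,keepdims=True));return s*F+[cx,cy]
def blobs(f,lo,hi,box=(0,0,640,400),amin=15):
    h=cv2.cvtColor(f["color"],cv2.COLOR_RGB2HSV);m=cv2.inRange(h,lo,hi)
    k=np.zeros_like(m);x0,y0,x1,y1=box;k[y0:y1,x0:x1]=255
    n,l,s,c=cv2.connectedComponentsWithStats(m&k)
    return [(c[i],s[i][4],np.argwhere(l==i)[:,::-1]) for i in range(1,n) if s[i][4]>=amin]
E
python3 - <<'E'
import pickle,numpy as np,cv2
from h import *
d=pickle.load(open("f0.pkl","rb"));f=d["top"]
h=cv2.cvtColor(f["color"],cv2.COLOR_RGB2HSV)
for p in [(310,190),(405,188),(330,225),(215,215),(375,225),(250,235),(280,200),(231,229)]: print(p,h[p[1],p[0]])
for nm,lo,hi,box,z in [("catch",(8,150,120),(25,255,255),(300,170,420,240),69),("red",(0,170,120),(6,255,255),(300,170,420,240),108),
  ("pad",(0,0,205),(180,40,255),(200,200,260,255),12),("unit",(0,0,160),(180,45,255),(295,172,420,240),55)]:
  for c,a,pts in blobs(f,lo,hi,box):
    r=cv2.minAreaRect(pts.astype(np.float32));
    print(nm,c.round(1),a,ray(f,c,z).round(1)[0],"rect",r, ray(f,r[0],z).round(1)[0]); print(ray(f,cv2.boxPoints(r),z).round(1)[:,:2].tolist())
g=f["color"][165:265,150:480,::-1]
cv2.imwrite("pics/topc.png",cv2.resize(g,None,fx=2.4,fy=2.4,interpolation=cv2.INTER_CUBIC))
E
```

```text
(310, 190) [ 22  25 232]
(405, 188) [ 24  29 227]
(330, 225) [ 23  22 235]
(215, 215) [ 42   5 255]
(375, 225) [ 22  24 235]
(250, 235) [ 25  43 171]
(280, 200) [ 23  36 154]
(231, 229) [ 75   2 254]
catch [323.1 222.7] 62 [462.6  58.3  69. ] rect ((323.0, 222.5), (7.77817440032959, 7.77817440032959), 45.0) [463.3  58.5  69. ]
[[462.9, 75.1], [479.9, 58.8], [463.7, 41.9], [446.7, 58.2]]
red [390.3 207.9] 250 [ 508.2 -137.3  108. ] rect ((389.5000305175781, 206.49998474121094), (22.62741470336914, 18.384775161743164), 45.0) [ 512.4 -134.9  108. ]
[[515.8, -91.9], [555.2, -130.3], [508.9, -178.0], [469.8, -139.5]]
pad [230.8 228.5] 1487 [441.  347.2  12. ] rect ((230.76344299316406, 228.4716339111328), (38.960487365722656, 38.80162811279297), 6.842773914337158) [441.1 347.5  12. ]
[[386.1, 413.8], [508.2, 404.6], [496.3, 281.0], [374.6, 291.1]]
unit [316.4 174.8] 26 [610.9  81.4  55. ] rect ((316.2499694824219, 174.75001525878906), (3.4785051345825195, 6.957010269165039), 18.43494987487793) [611.2  81.8  55. ]
[[602.4, 90.1], [623.2, 83.8], [620.0, 73.5], [599.2, 79.9]]
unit [347.9 205
[... 382 characters left out ...]
  -221.4   55. ]
[[596.9, -212.7], [629.2, -220.0], [627.2, -230.0], [594.9, -222.7]]
unit [298.2 181.4] 38 [589. 137.  55.] rect ((298.5000305175781, 181.00001525878906), (6.363960266113281, 6.363961219787598), 45.0) [590.3 136.1  55. ]
[[590.0, 149.9], [604.4, 136.4], [590.7, 122.2], [576.3, 135.7]]
unit [392.6 180.2] 43 [ 600.1 -155.3   55. ] rect ((392.5, 180.0), (4.0, 11.0), 90.0) [ 600.8 -155.1   55. ]
[[606.6, -137.9], [607.6, -172.4], [595.0, -172.4], [594.1, -137.9]]
unit [297.8 206.4] 35 [511.6 136.1  55. ] rect ((297.7500305175781, 206.75003051757812), (6.363960266113281, 5.656853675842285), 45.0) [510.6 136.3  55. ]
[[511.1, 149.3], [523.6, 137.4], [510.1, 123.3], [497.6, 135.2]]
```

View pics/topc.png

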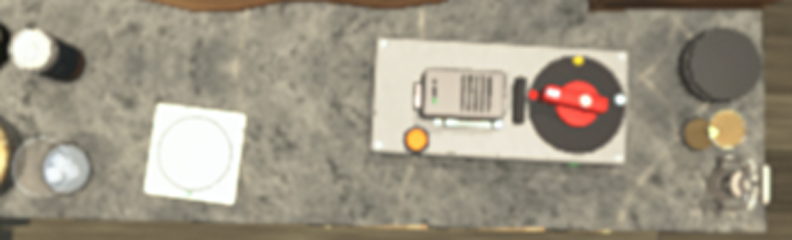

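```bash
python3 - <<'E'
import pickle,numpy as np,cv2
from h import *
d=pickle.load(open("f0.pkl","rb"));f=d["top"]
px=np.array([[377,38],[627,51],[627,163],[371,153]])/2.4+[150,165]
w=ray(f,px,55);print(w.round(1))
c=w.mean(0);print("c",c, [np.degrees(np.arctan2(*(a-b)[[1,0]])) for a,b in ((w[0],w[3]),(w[1],w[2]),(w[0],w[1]),(w[3],w[2]))])
for n,p,z in [("hub",(577,103),68),("jig",(727,129),101),("cork",(745,182),146),("glass",(66,167),0),("glasstop",(35,165),100),("can",(33,48),135),("red",(533,95),56),("white",(620,99),56),("pad",(195,153),12)]:
    print(n,ray(f,np.array(p)/2.4+[150,165],z).round(0)[0])
E
```

```text
[[ 591.5  109.7   55. ]
 [ 582.7 -213.9   55. ]
 [ 438.  -213.7   55. ]
 [ 443.8  113.7   55. ]]
c [513.9943994  -51.04818153  55.        ] [np.float64(-1.5828306999228174), np.float64(-0.11815200054800122), np.float64(88.45229802149224), np.float64(88.97915933166249)]
hub [ 512. -146.   68.]
jig [ 481. -327.  101.]
cork [ 415. -332.  146.]
glass [418. 520.   0.]
glasstop [418. 524. 100.]
can [557. 521. 135.]
red [522. -92.  56.]
white [ 520. -204.   56.]
pad [440. 346.  12.]
```

```bash
R='[100,[0.288,-0.676,0],[0,0,-78]]'; python3 -m handwheel '[[100,[0.288,-0.676,0],[0,0,-78]],[100,[0.288,-0.676,0],[0,0,-78]],[100,[0.288,-0.676,0],[0,0,-78]],[100,[0.288,-0.676,0],[0,0,-78]],[100,[0.288,-0.676,0],[0,0,-78]],[100,[0.288,-0.676,0],[0,0,-78]],[100,[0.288,-0.676,0],[0,0,-78]],[100,[0.288,-0.676,0],[0,0,-78]],[100,[0.288,-0.676,0],[0,0,-78]],[100,[0.288,-0.676,0],[0,0,-78]],[100,[0.288,-0.676,0],[0,0,-78]],[100,[0.288,-0.676,0],[0,0,-78]]]' 30
```

```text
time_s: 1.3
eef_pos: [459.7, -24.7, 404.5]
ee_rot: [-0.0, 0.772, 0.636, 0.0]
force: [0.3, 0.9, -0.0]
opening: 92.1
grasp_force: 0.0
```

```bash
python3 -m handwheel '[[100,[0.052,-0.123,0],[0,0,0]],[100,[0.052,-0.123,0],[0,0,0]],[100,[0.052,-0.123,-0.05],[0,0,0]],[100,[0.052,-0.123,-0.05],[0,0,0]],[100,[0.052,-0.123,-0.05],[0,0,0]]]'; cat > look.py <<'E'
import sys,pickle,cv2,numpy as np
from workcell import env,cams
f=cams.grab_frame("wrist");s=env.state();pickle.dump((f,s),open("w.pkl","wb"))
cv2.imwrite(f"pics/{sys.argv[1]}.png",f["color"][:,:,::-1])
print(s["eef_pos"].round(1),s["ee_rot"].round(3),s["force"].round(1),s["joint_positions"].round(2))
E
python3 look.py w1
```

```text
time_s: 1.8
eef_pos: [510.8, -145.7, 352.3]
ee_rot: [-0.003, 0.772, 0.636, -0.001]
force: [0.0, 0.4, 0.0]
opening: 92.1
grasp_force: 0.0
[ 511.2 -145.1  354.2] [-0.001  0.771  0.636 -0.   ] [ 1.2  0.9 -0.1] [-0.5   0.09  1.77  0.    1.28 -0.31]
```

View pics/w1.png

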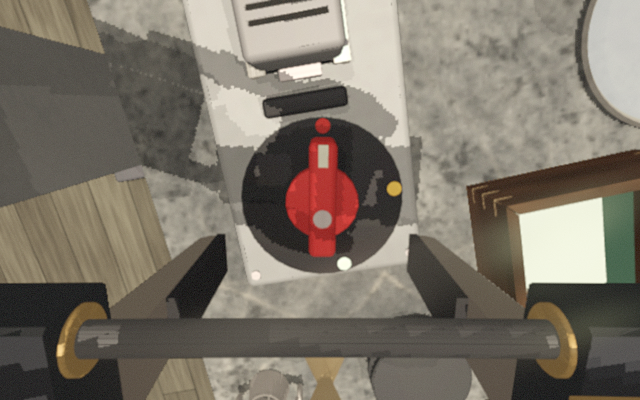

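The wrist view shows the bar from (323,138) to (322,257), lined up with the image column. The red hub spans x 286–358 and is centred near (322,201). The jaws straddle the bar.

```bash
python3 - <<'E'
import pickle,numpy as np
from h import *
f,s=pickle.load(open("w.pkl","rb"))
print("hub",ray(f,(322,202),66).round(1),"disc",ray(f,(322,195.5),56).round(1))
b=ray(f,[(323,138),(322,257)],108);print("bar",b.round(1),np.degrees(np.arctan2(*(b[0]-b[1])[[1,0]])))
print("stripe",ray(f,(323,156),108).round(1),"red,yel,white marks",ray(f,[(323,126),(394,188),(344,264)],56).round(1))
print("catch-side unit corner",ray(f,(256,275),55).round(1))
E
```

```text
hub [[ 513.  -144.2   66. ]] disc [[ 513.6 -141.6   56. ]]
bar [[ 522.9  -93.6  108. ]
 [ 507.5 -170.9  108. ]] 78.75011254861661
stripe [[ 520.8 -104.5  108. ]] red,yel,white marks [[ 524.4  -88.9   56. ]
 [ 570.1 -146.3   56. ]
 [ 520.5 -202.4   56. ]]
catch-side unit corner [[ 446.2 -198.8   55. ]]
```

```bash
python3 -m handwheel '[[100,[0.0015,0.0025,-0.045],[0,0,0]],[100,[0.0015,0.0025,-0.085],[0,0,0]],[100,[0.0015,0.0025,-0.089],[0,0,0]],[100,[0.0015,0.0025,-0.089],[0,0,0]],[0,[0.0015,0.0025,-0.089],[0,0,0]],[0,[0.0015,0.0025,-0.089],[0,0,0]],[0,[0.0015,0.0025,-0.089],[0,0,0]],[0,[0.0015,0.0025,-0.089],[0,0,0]],[0,[0.0015,0.0025,-0.089],[0,0,0]],[0,[0.0015,0.0025,-0.089],[0,0,0]]]' 40
```

```text
time_s: 2.85
eef_pos: [513.0, -143.1, 265.8]
ee_rot: [0.0, 0.771, 0.636, 0.0]
force: [-0.2, -0.6, 0.5]
opening: 45.8
grasp_force: 0.0
```

```bash
python3 -m handwheel '[[0,[0,0,0],[0,0,0]],[0,[0,0,0],[0,0,0]],[0,[0,0,0],[0,0,0]],[0,[0,0,0],[0,0,0]],[0,[0,0,0],[0,0,0]],[0,[0,0,0],[0,0,0]],[0,[0,0,0],[0,0,0]],[0,[0,0,0],[0,0,0]]]' 45; python3 -m handwheel '[[0,[0,0,0],[0,0,-6]],[0,[0,0,0],[0,0,-12]],[0,[0,0,0],[0,0,-18]],[0,[0,0,0],[0,0,-24]],[0,[0,0,0],[0,0,-30]],[0,[0,0,0],[0,0,-36]],[0,[0,0,0],[0,0,-42]],[0,[0,0,0],[0,0,-48]],[0,[0,0,0],[0,0,-54]],[0,[0,0,0],[0,0,-60]]]'
```

```text
time_s: 3.65
eef_pos: [513.3, -143.1, 265.7]
ee_rot: [0.0, 0.771, 0.636, 0.0]
force: [4.4, -1.0, -4.2]
opening: 17.7
grasp_force: 45.0
time_s: 4.65
eef_pos: [513.9, -143.7, 265.7]
ee_rot: [0.002, 0.987, 0.164, 0.002]
force: [9.5, -4.7, -11.0]
opening: 17.7
grasp_force: 45.0
```

```bash
python3 -m handwheel '[[0,[0,0,0],[0,0,-7]],[0,[0,0,0],[0,0,-14]],[0,[0,0,0],[0,0,-21]],[0,[0,0,0],[0,0,-28]],[0,[0,0,0],[0,0,-35]],[0,[0,0,0],[0,0,-42]],[0,[0,0,0],[0,0,-49]],[0,[0,0,0],[0,0,-56]],[0,[0,0,0],[0,0,-63]],[0,[0,0,0],[0,0,-70]]]'; python3 -m handwheel '[[0,[0,0,0],[0,0,-6]],[0,[0,0,0],[0,0,-12]],[0,[0,0,0],[0,0,-18]],[0,[0,0,0],[0,0,-24]],[0,[0,0,0],[0,0,-30]],[0,[0,0,0],[0,0,-30]],[0,[0,0,0],[0,0,-30]]]'
```

```text
time_s: 5.65
eef_pos: [513.6, -144.8, 265.7]
ee_rot: [0.002, 0.902, -0.432, 0.003]
force: [7.0, -10.6, -10.4]
opening: 18.0
grasp_force: 45.0
time_s: 6.35
eef_pos: [513.2, -145.1, 265.7]
ee_rot: [0.002, 0.76, -0.649, 0.002]
force: [3.8, -10.4, -8.3]
opening: 17.5
grasp_force: 45.0
```

```bash
python3 -m handwheel '[[50,[0,0,0],[0,0,0]],[50,[0,0,0],[0,0,0]],[50,[0,0,0],[0,0,0]],[50,[0,0,0],[0,0,0]],[50,[0,0,0],[0,0,0]],[50,[0,0,0.04],[0,0,0]],[50,[0,0,0.08],[0,0,0]],[50,[0,0,0.1],[0,0,0]]]'; python3 -m handwheel '[[0,[-0.025,0.1,0.01],[0,0,40]],[0,[-0.051,0.203,0.01],[0,0,80]],[0,[-0.051,0.203,0.01],[0,0,80]],[0,[-0.051,0.203,0.01],[0,0,80]],[0,[-0.051,0.203,0.01],[0,0,80]],[0,[-0.051,0.203,0.01],[0,0,80]],[0,[-0.051,0.203,0.01],[0,0,80]],[0,[-0.051,0.203,0.01],[0,0,80]],[0,[-0.051,0.203,0.01],[0,0,80]],[0,[-0.051,0.203,0.01],[0,0,80]],[0,[-0.051,0.203,0.01],[0,0,80]]]'; python3 look.py w2
python3 - <<'E'
from workcell import cams
import cv2,pickle
f=cams.grab_frame("top");pickle.dump(f,open("t2.pkl","wb"))
w=cv2.imread("pics/w2.png");t=f["color"][170:245,290:430,::-1]
t=cv2.resize(t,None,fx=3,fy=3);w=cv2.resize(w,(400,250));import numpy as np
c=np.zeros((480,420,3),np.uint8);c[:225,:420]=t;c[228:478,:400]=w;cv2.imwrite("pics/c2.png",c)
E
```

```text
time_s: 7.15
eef_pos: [513.7, -143.3, 369.5]
ee_rot: [-0.001, 0.761, -0.649, 0.002]
force: [-0.3, -0.4, 0.0]
opening: 46.0
grasp_force: 0.0
time_s: 8.25
eef_pos: [461.9, 60.0, 375.7]
ee_rot: [0.0, 1.0, -0.008, -0.0]
force: [0.2, 0.2, -0.2]
opening: 0.5
grasp_force: 0.0
[461.9  60.  375.7] [ 0.     1.    -0.009 -0.   ] [-0.5  0.5  0.3] [-0.13 -0.11  1.93 -0.    1.32  1.46]
```

View pics/w2.png

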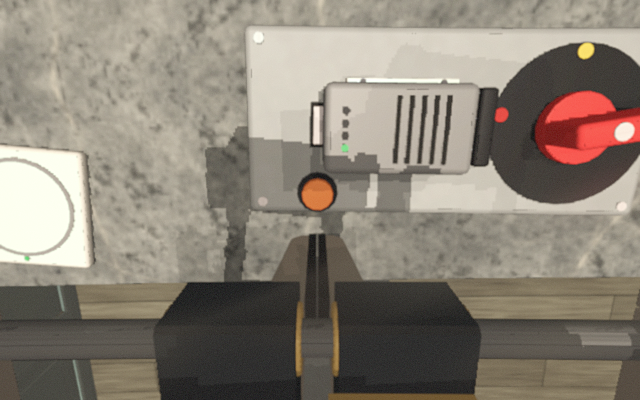

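The handle now points right, away from the red mark. The catch is at (318,193), and the pack body spans (325–477, 83–172).

```bash
python3 - <<'E'
import pickle,numpy as np
from h import *
f,s=pickle.load(open("w.pkl","rb"))
print("catch",ray(f,(318,193),69).round(1))
b=ray(f,[(325,85),(476,85),(474,172),(327,170)],116);print("pack",b.round(1).tolist(),b.mean(0))
print("unit",ray(f,[(248,29),(252,212)],55).round(1).tolist())
print("pad",ray(f,[(17,207),(88,151),(93,267)],12).round(1).tolist())
t=pickle.load(open("t2.pkl","rb"))
for c,a,p in blobs(t,(0,170,120),(6,255,255),(300,170,420,240)):
  w=ray(t,p,108);v=np.linalg.svd((w-w.mean(0))[:,:2])[2][0];print("red",a,w.mean(0).round(1),np.degrees(np.arctan2(v[1],v[0])))
E
```

```text
catch [[464.7  59.   69. ]]
pack [[545.9, 53.5, 116.0], [544.0, -41.6, 116.0], [488.5, -45.8, 116.0], [491.5, 52.7, 116.0]] [517.47681113   4.72462211 116.        ]
unit [[590.7, 110.5, 55.0], [445.4, 116.7, 55.0]]
pad [[441.9, 352.6, 12.0], [495.4, 275.3, 12.0], [377.0, 291.0, 12.0]]
red 258 [ 508.7 -142.1  108. ] -79.85132455469201
```

View pics/c2.png

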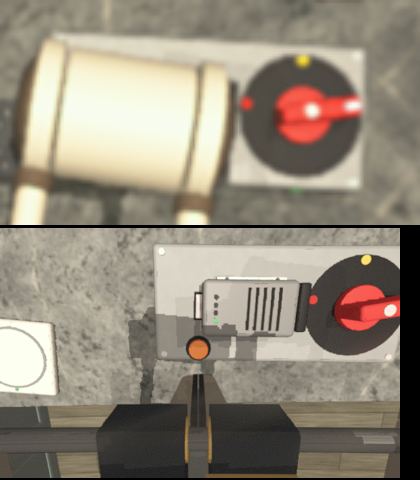

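The handle rests at the white mark. Next is the catch.

```bash
python3 -m handwheel '[[0,[0.002,-0.0005,-0.04],[0,0,0]],[0,[0.002,-0.0005,-0.08],[0,0,0]],[0,[0.002,-0.0005,-0.105],[0,0,0]],[0,[0.002,-0.0005,-0.113],[0,0,0]],[0,[0.002,-0.0005,-0.113],[0,0,0]],[0,[0.002,-0.0005,-0.115],[0,0,0]],[0,[0.002,-0.0005,-0.117],[0,0,0]],[0,[0.002,-0.0005,-0.119],[0,0,0]],[0,[0.002,-0.0005,-0.119],[0,0,0]]]'; python3 -m handwheel '[[0,[0,0,-0.0015],[0,0,0]],[0,[0,0,-0.003],[0,0,0]],[0,[0,0,-0.003],[0,0,0]]]'
```

```text
time_s: 9.25
eef_pos: [464.9, 59.3, 258.3]
ee_rot: [0.0, 1.0, -0.008, 0.001]
force: [-1.1, 0.3, 3.6]
opening: 0.6
grasp_force: 2.2
time_s: 9.55
eef_pos: [464.9, 59.3, 255.6]
ee_rot: [0.0, 1.0, -0.008, 0.001]
force: [-2.7, 0.4, 6.9]
opening: 0.3
grasp_force: 3.4
```

```bash
python3 -m handwheel '[[0,[0,0,-0.0015],[0,0,0]],[0,[0,0,-0.003],[0,0,0]],[0,[0,0,-0.003],[0,0,0]]]'; python3 -m handwheel '[[0,[0,0,-0.001],[0,0,0]],[0,[0,0,-0.0015],[0,0,0]],[0,[0,0,-0.0015],[0,0,0]],[0,[0,0,-0.0015],[0,0,0]]]'; python3 look.py w3
```

```text
time_s: 9.85
eef_pos: [464.9, 59.3, 252.4]
ee_rot: [0.0, 1.0, -0.008, 0.001]
force: [-1.9, 0.7, 6.1]
opening: 0.5
grasp_force: 3.4
time_s: 10.25
eef_pos: [465.0, 59.3, 251.1]
ee_rot: [0.0, 1.0, -0.008, 0.002]
force: [-1.5, 0.5, 7.7]
opening: 0.2
grasp_force: 3.7
[464.9  59.3 251.1] [ 0.     1.    -0.008  0.001] [-1.8 -0.6  7.2] [-0.13  0.07  2.02 -0.    1.05  1.46]
```

View pics/w3.png

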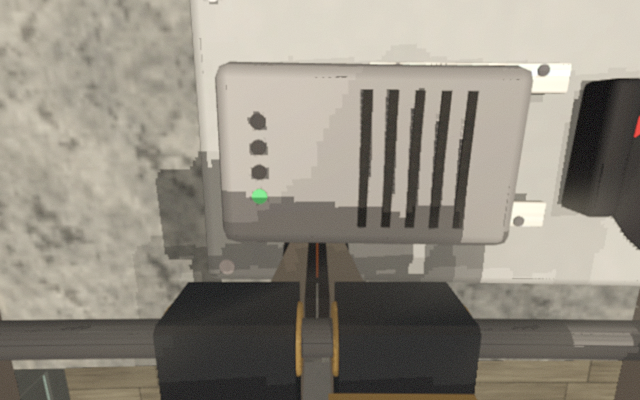

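The pack has sprung forward, leaving a gap to the black block on the right. Its body top spans about (220–530, 65–242).

```bash
python3 - <<'E'
import pickle,numpy as np
from h import *
f,s=pickle.load(open("w.pkl","rb"))
b=ray(f,[(219,66),(531,70),(508,243),(226,238)],114);print("pack",b.round(1).tolist(),b.mean(0))
E
python3 -m handwheel '[[0,[0,0,0.03],[0,0,0]],[0,[0,0,0.07],[0,0,0]],[100,[0,0,0.09],[0,0,0]],[100,[0.026,-0.012,0.09],[0,0,45]],[100,[0.052,-0.024,0.09],[0,0,90]],[100,[0.052,-0.024,0.09],[0,0,90]],[100,[0.052,-0.024,0.09],[0,0,90]],[100,[0.052,-0.024,0.09],[0,0,90]],[100,[0.052,-0.024,0.09],[0,0,90]],[100,[0.052,-0.024,0.09],[0,0,90]],[100,[0.052,-0.024,0.09],[0,0,90]],[100,[0.052,-0.024,0.09],[0,0,90]]]'; python3 -m handwheel '[[100,[0,0,0],[0,0,2]],[100,[0,0,0],[0,0,4]]]'; python3 look.py w4
```

```text
pack [[548.2, 87.7, 114.0], [545.2, -7.0, 114.0], [489.3, -6.8, 114.0], [492.6, 90.1, 114.0]] [518.81532736  41.0011224  114.        ]
time_s: 11.5
eef_pos: [516.2, 35.4, 339.9]
ee_rot: [0.0, 0.784, 0.621, 0.0]
force: [0.1, 0.6, 0.5]
opening: 78.4
grasp_force: 0.0
time_s: 11.7
eef_pos: [516.2, 35.4, 339.9]
ee_rot: [0.0, 0.763, 0.646, 0.0]
force: [0.1, -0.5, 0.7]
opening: 91.6
grasp_force: 0.0
[516.2  35.4 339.9] [0.    0.763 0.646 0.   ] [ 0.3 -0.   0.2] [-0.17  0.07  1.83  0.    1.24 -0.  ]
```

```bash
python3 -m handwheel '[[100,[0.002,0.004,0],[0,0,4]],[100,[0.002,0.004,0],[0,0,8]],[100,[0.002,0.004,0],[0,0,8]]]'; python3 look.py w5
```

```text
time_s: 12.05
eef_pos: [518.1, 39.5, 339.7]
ee_rot: [0.0, 0.717, 0.697, 0.0]
force: [-0.3, 0.3, 0.2]
opening: 92.0
grasp_force: 0.0
[518.1  39.4 339.6] [0.    0.718 0.696 0.   ] [-0.1  0.1 -0.2] [-0.16  0.07  1.82 -0.    1.24 -0.13]
```

View pics/w5.png

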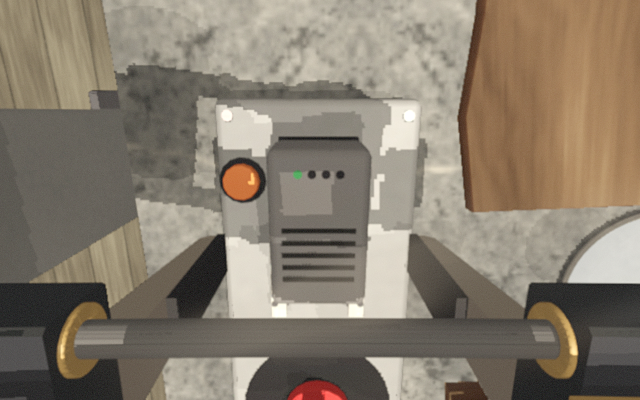

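The pack (268–370 across, 143–300 down) is centred between the jaws. Now I'll lower and grip.

```bash
python3 -m handwheel '[[100,[0,0,-0.035],[0,0,0]],[100,[0,0,-0.065],[0,0,0]],[100,[0,0,-0.074],[0,0,0]],[100,[0,0,-0.074],[0,0,0]],[30,[0,0,-0.074],[0,0,0]],[30,[0,0,-0.074],[0,0,0]],[30,[0,0,-0.074],[0,0,0]],[30,[0,0,-0.074],[0,0,0]],[30,[0,0,-0.074],[0,0,0]],[30,[0,0,-0.074],[0,0,0]],[30,[0,0,-0.074],[0,0,0]]]' 40
```

```text
time_s: 13.2
eef_pos: [518.4, 39.4, 266.0]
ee_rot: [0.001, 0.717, 0.697, 0.0]
force: [-0.2, 0.6, 5.1]
opening: 59.7
grasp_force: 40.0
```

```bash
python3 -m handwheel '[[30,[0,0.006,0],[0,0,0]],[30,[0,0.014,0],[0,0,0]],[30,[0.0005,0.022,0],[0,0,0]],[30,[0.0005,0.03,0],[0,0,0]],[30,[0.001,0.038,0],[0,0,0]],[30,[0.001,0.046,0],[0,0,0]],[30,[0.001,0.054,0],[0,0,0]],[30,[0.0015,0.062,0],[0,0,0]],[30,[0.0015,0.07,0],[0,0,0]],[30,[0.0015,0.076,0],[0,0,0]],[30,[0.0015,0.076,0],[0,0,0]]]'; python3 -m handwheel '[[30,[0,0,0.01],[0,0,0]],[30,[0,0,0.03],[0,0,0]],[30,[0,0,0.05],[0,0,0]],[30,[0,0,0.07],[0,0,0]],[30,[0,0,0.07],[0,0,0]]]'; python3 - <<'E'
import pickle,cv2,numpy as np
from workcell import cams
from h import *
f=cams.grab_frame("top");pickle.dump(f,open("t3.pkl","wb"))
for c,a,p in blobs(f,(0,0,205),(180,40,255),(200,195,260,255)):
  print(c,a,ray(f,c,12).round(1))
E
python3 look.py w6
```

```text
time_s: 14.3
eef_pos: [519.7, 116.2, 265.8]
ee_rot: [0.001, 0.717, 0.698, 0.0]
force: [0.2, 0.2, 7.1]
opening: 59.8
grasp_force: 40.0
time_s: 14.8
eef_pos: [519.8, 115.8, 337.1]
ee_rot: [0.001, 0.717, 0.697, 0.001]
force: [1.0, -0.8, -3.9]
opening: 59.6
grasp_force: 40.0
[230.72880168 228.60056062] 1427 [[440.7 347.6  12. ]]
[518.9 115.7 334.1] [-0.001  0.717  0.697 -0.001] [-0.6  0.2 -5.8] [-0.01  0.11  1.79  0.    1.24  0.02]
```

```bash
python3 -m handwheel '[[30,[-0.01,0.03,0],[0,0,0]],[30,[-0.023,0.07,0],[0,0,0]],[30,[-0.037,0.11,0],[0,0,0]],[30,[-0.05,0.15,0],[0,0,0]],[30,[-0.064,0.19,0],[0,0,0]],[30,[-0.073,0.218,0],[0,0,0]],[30,[-0.078,0.231,0],[0,0,0]],[30,[-0.078,0.231,0],[0,0,0]],[30,[-0.078,0.231,-0.02],[0,0,0]],[30,[-0.078,0.231,-0.04],[0,0,0]],[30,[-0.078,0.231,-0.04],[0,0,0]]]'; python3 look.py w7
```

```text
time_s: 16.0
eef_pos: [440.6, 344.4, 291.2]
ee_rot: [-0.001, 0.718, 0.697, -0.004]
force: [-1.4, 0.5, -4.0]
opening: 59.7
grasp_force: 40.0
[441.2 344.9 293.1] [-0.001  0.717  0.697 -0.003] [ 0.4  0.9 -4.8] [ 0.45  0.23  1.74 -0.    1.17  0.48]
```

View pics/w7.png

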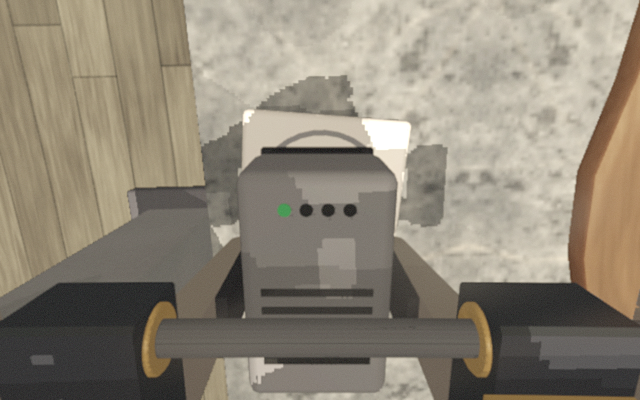

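The pack is held level over the pad. The pad's far corners are at (246,112) and (409,122), and the pack top spans rows 155–390.

```bash
python3 - <<'E'
import pickle,numpy as np
from h import *
f,s=pickle.load(open("w.pkl","rb"))
p=ray(f,[(246,112),(409,122)],12);print(p.round(1).tolist());d=(p[1]-p[0])/np.linalg.norm(p[1]-p[0]);print(np.linalg.norm(p[1]-p[0]),np.degrees(np.arctan2(d[1],d[0])))
print("pad c",p.mean(0)+60*np.array([d[1],-d[0],0]))
zt=s["eef_pos"][2]-266+116
b=ray(f,[(241,172),(395,176),(383,391),(250,391)],zt);print("pack",zt,b.round(1).tolist(),b.mean(0))
print(ray(f,(319,153),zt).round(1))
E
```

```text
[[390.5, 412.9, 12.0], [504.2, 402.7, 12.0]]
114.12302266299253 -5.086932546899518
pad c [442.03814345 348.03060924  12.        ]
pack 143.10011642192381 [[413.2, 393.2, 143.1], [468.4, 390.2, 143.1], [465.6, 298.1, 143.1], [409.4, 299.4, 143.1]] [439.13189434 345.22238564 143.10011642]
[[441.4 399.2 143.1]]
```

```bash
python3 -m handwheel '[[30,[0.001,0.001,-0.01],[0,0,-2]],[30,[0.001,0.001,-0.03],[0,0,-4]],[30,[0.001,0.001,-0.05],[0,0,-4]],[30,[0.001,0.001,-0.06],[0,0,-4]],[30,[0.001,0.001,-0.065],[0,0,-4]],[30,[0.001,0.001,-0.067],[0,0,-4]],[30,[0.001,0.001,-0.067],[0,0,-4]]]'
```

```text
time_s: 16.75
eef_pos: [443.0, 347.5, 229.0]
ee_rot: [0.0, 0.741, 0.672, 0.001]
force: [0.3, -0.2, -4.4]
opening: 59.6
grasp_force: 40.0
```

```bash
python3 -m handwheel '[[30,[-0.001,0,-0.002],[0,0,0]],[30,[-0.001,0,-0.004],[0,0,0]],[30,[-0.001,0,-0.005],[0,0,0]],[30,[-0.001,0,-0.005],[0,0,0]],[30,[-0.001,0,-0.005],[0,0,0]]]'; python3 -m handwheel '[[30,[0,0,-0.001],[0,0,0]],[30,[0,0,-0.001],[0,0,0]],[30,[0,0,-0.001],[0,0,0]]]'
```

```text
time_s: 17.25
eef_pos: [441.5, 347.5, 223.3]
ee_rot: [0.0, 0.741, 0.672, 0.0]
force: [0.1, -0.5, -4.7]
opening: 59.7
grasp_force: 40.0
time_s: 17.55
eef_pos: [441.7, 347.6, 223.0]
ee_rot: [0.0, 0.741, 0.672, 0.0]
force: [-2.5, -0.5, 4.0]
opening: 59.7
grasp_force: 40.0
```

Contact: the vertical force has reversed. I'll release, rise and check.

```bash
python3 -m handwheel '[[100,[0,0,0],[0,0,0]],[100,[0,0,0],[0,0,0]],[100,[0,0,0],[0,0,0]],[100,[0,0,0],[0,0,0]],[100,[0,0,0],[0,0,0]],[100,[0,0,0.01],[0,0,0]],[100,[0,0,0.04],[0,0,0]],[100,[0,0,0.09],[0,0,0]],[100,[0,0,0.13],[0,0,0]],[100,[0,0,0.15],[0,0,0]],[100,[0,0,0.15],[0,0,0]],[100,[0,0,0.15],[0,0,0]]]'; python3 look.py w8; python3 - <<'E'
from workcell import cams
import cv2
f=cams.grab_frame("scene");cv2.imwrite("pics/s8.png",f["color"][:,:,::-1])
a=cv2.imread("pics/w8.png");b=f["color"][100:320,120:460,::-1]
import numpy as np
b=cv2.resize(b,(464,300));a=cv2.resize(a,(464,290));cv2.imwrite("pics/c8.png",np.vstack([a,b]))
E
```

```text
time_s: 18.75
eef_pos: [441.3, 347.3, 371.9]
ee_rot: [-0.0, 0.741, 0.672, -0.0]
force: [-0.6, 0.2, -0.6]
opening: 91.9
grasp_force: 0.0
[441.  347.2 370.6] [-0.     0.741  0.672 -0.001] [ 0.2  0.4 -0.9] [ 0.45  0.15  1.67 -0.    1.32  0.55]
```

View pics/c8.png

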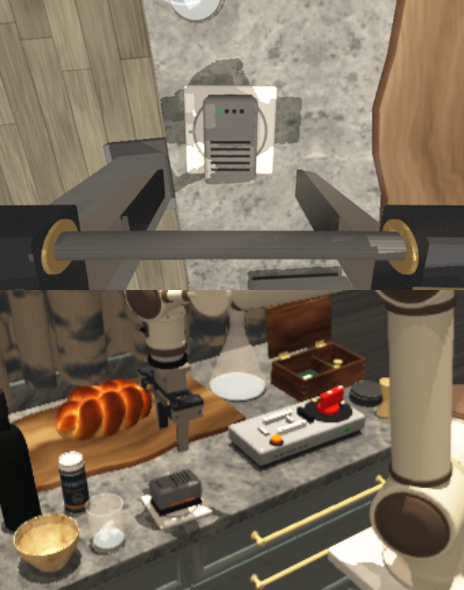

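The pack stands upright and centred on the pad. The handle is OFF, the glass, can and jigger are standing, and nothing near the corkscrew was touched. I'm handing it in.

```bash
python3 -c "
from workcell import env
print(env.sign_off())"
```

```text
the job is handed in; nothing more can be done
None
```

The job is handed in at about 19 s: the handle is at OFF, the battery pack stands upright in the middle of the charging pad, and the arm went nowhere near the glass, can, jigger and corkscrew (the last was out of view in the final pictures).

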